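# Eject the control module and trap it

### The arm

A 6-joint arm with a two-finger parallel gripper is mounted at the origin on the work surface. World frame = base frame: x ahead of the robot, y to its left, z up, the work surface at z = 0. Lengths are in m, angles in rad, forces in N, time in s.
With the tool pointing down it reaches from about 0.425 to 0.95 m from the base axis. Payload 14.7 kg.
Tool frame: the origin (TCP) lies at the very end of the fingers, on their centre line; the grasp point (between the pads) lies 19 mm behind it; z points along the fingers, y is the direction in which the jaws open and shut (so a half turn about z gives the same grasp; the last joint's range is limited). The gripper opens to 85 mm and grips with 20 to 120 N. Pads are 22 mm wide; open, the fingers measure 114 mm over their backs; the gripper's body (76 mm by 85 mm) begins 54 mm behind the grasp point. The pads swing forward as they close: fully open they stand 13 mm farther back than shut.
Start: joints at [1.169, 0.48, 1.596, -0, 1.065, -0.047], TCP at [0.226, 0.61, 0.231] pointing down, gripper open.
Joint ranges: [-2.75, 2.75], [-0.82, 2.05], [0.23, 2.67], [-1.56, 4.7], [0.09, 2.69], [-2.92, 2.92]. Speed limits (rad/s): [1.89, 1.89, 2.39, 3.01, 3.01, 3.01].

### API

Orientations are given as a 3x3 rotation matrix whose columns are the frame's x, y, z axes.
In Python, from rig import * gives the robot as it stands. Calls block until the motion is done:
- movep(position, orientation): joint-space move of the TCP to a pose.
- servo_line(position, vel=0.15, ori=None, contact_N=None): straight line of the TCP; ori=None keeps the orientation; vel is the mean speed in m/s. With contact_N (N) it stops when the force on the tool has changed by that much, and returns True; else False.
- goto_joints(angles): joint-space move.
- command_gripper(opening, grip_force=None): finger opening in m; grip_force is the grip in N (None keeps the last); returns when the fingers have stopped.
- dwell(seconds).
- ik(position, orientation): joint angles nearest the present ones, or None.
- grab_frame(name): name is "side" or "top" or "wrist"; returns (picture, depth): 400x640x3 uint8, red, green, blue; 400x640 float32, m along the optical axis (not along the pixel's ray), 0 where there is no reading.
- camera_params(name): a dict with "mtx" (3x3 intrinsics, pixels), "cam_to_world" (4x4, takes a point from camera to world coordinates); the wrist camera has in their place "mount" (4x4, takes a point from camera to tool coordinates, whose origin is the TCP and whose axes are the flange's). Camera axes: x right, y up, looking along -z (the intrinsics and any distortion apply to the point x, -y, -z); pixel columns grow to the right and rows downward; lengths in m; the calibration is good to about 2 mm. The wrist camera is an equidistant fisheye: a pixel r from the principal point sees the ray r / f radians off the axis. A picture is of the moment at which its call begins: read the wrist's pose just before it. camera_params takes no time and is no camera call.
A pose or a line that the arm cannot do raises PlanningError and nothing moves.
- hand_in(): hands the job in, once; it reports no verdict.
Readings, each from a call of its own:
- get_clock(): time.
- get_qpos(): joint angles.
- get_joint_velocities(): joint speeds.
- get_tau(): joint torques, N m.
- get_tool_pos(): TCP position.
- get_ee_rot(): TCP orientation.
- get_ft_force(): force on the tool from outside, world axes, zero at the start.
- get_moment(): the same for the moment, N m.
- get_opening(): finger opening in m.
Only numpy, scipy, OpenCV 4.12 (cv2) and the standard library are available. Lean on these libraries where they do the work, as an engineer would, in place of code of your own. Each camera call takes 0.05 s, during which the arm holds its last target. There are 200 camera calls.

### The job

Eject the small control module from the test dock: press the dock's ejector key right down with one fingertip and, with the key still held down, trap the module with the other finger once it has popped out of the garage and before its front reaches the open edge of the dock. Do not grip or lift the module, and leave the things standing around the dock where they are. Finish holding: one finger keeps the key down and the other keeps the module stopped.

Things in the scene. Friction and masses are not known exactly. Their poses are not given: they have to be found in the camera images.
- dock: Fixed test dock: dark steel plate 175 mm long (its x) x 125 wide (its y) x 15 thick, spanning dock x -65..+110, y -79..+46, with a grey garage on its rear half. Origin: on the table, under the middle of the garage mouth. x points into the garage, away from the open front; y to the left seen from the front; z up. All dock coordinates below are in mm in this frame.
- mouth (a point): middle of the garage mouth at floor level, dock (0, 0, 15). The garage spans x 0..+110, y -29..+29, roof 48 above the table. A latch box 22 high stands on the plate beside it, x +25..+95, y -70..-46, behind the key.
- dock_edge (a point): middle of the open front edge of the plate, dock (-65, 0, 15). The flat apron between here and the mouth, 15 above the table, is the module's path along -x, between two rails only 5 high (at y 23.5 to 27.5 either side). Nothing stops the module at the edge.
- pusher (a joint): spring pusher hidden in the garage behind the module, m; 0 = home and latched, up to 0.1 = out. When the key is pressed far enough it drives the module out along dock -x with 3 to 4.5 N, at some 10 to 20 mm/s, and keeps pushing whether or not the key is let go; unstopped it shoves the module over the edge within a few seconds.
- key_top (a point): centre of the top of the ejector key, black, 26 (dock x) x 22 (dock y), at dock (-42, -55, 31): right of the apron, 55 from the middle of the module's path. Its top is 31 above the table when up, 23 when fully down, so a second fingertip level with the pressed key hangs 8 above the apron, clear of the rails, and overlaps the module's front face by 12.
- key (a joint): ejector key travel in m, 0 = up, 0.008 = fully down. The spring takes about 2 N to start and 5.5 N fully down, and lifts the key when let go. The latch lets go at about 0.0055.
- module_center (a point): centre (12 above its underside) of the loose control module, a finned aluminium case 60 (dock x) x 44 (dock y) x 24 high (20 at its outer edge), 0.08 to 0.17 kg. Axes as the dock's. It starts in the garage, centre at dock x about +21, its flat front face (30 in front of the centre) peeping about 9 out of the mouth.
- relay: Bystander, loose: black relay block, 28 x 28 x 26 with a brass tab on top, standing near the dock's left side (mm); origin at its underside
- screwdriver: Bystander, loose: screwdriver with a grey handle, lying left of the dock (mm); origin at its underside
- fuse_box: Bystander, loose: small plain cardboard box, 60 x 45 x 40, standing right of the dock's rear (mm); origin at its underside
- calculator: Bystander, loose: white desk calculator, 130 x 80 x 13 (mm); origin at its underside
- pen: Bystander, loose: pen lying flat, 135 long, 10 thick (mm); origin at its underside
- jar: Bystander, loose: lidded jar, 60 across, 70 high, beside the garage's left rear (mm); origin at its underside
There are look-alikes about, which are no part of the job. Leave any pink or yellow look-alike of the dock alone.

How it is judged:
By the outcome, as a careful person would: the job done as asked, in the order asked, and still so for the second after the job is handed in, while the arm keeps its last pose, push and grip.
It also fails if it takes over 32 s, if anything falls off the work surface, if the arm or the gripper's body presses on something with over 40 N, if the wrist force passes 120 N, or if a joint passes its speed limit or range.

## Working session

There is one attempt and no reset: what is moved stays moved. The work goes in short steps, each a Python script; the robot and the scene stay as the last script left them, time stands still between calls to the robot, and variables do not carry over. Pictures are saved under pics/ and viewed, about 8 in all and at most 12, crops included, and the job is handed in when it is done.

```bash
mkdir -p pics; ls; python3 - <<'E'
from rig import *
import cv2
for n in("top","side"):
    p,d=grab_frame(n); cv2.imwrite(f"pics/{n}0.png",p[:,:,::-1]); 
    import numpy as np; np.savez(f"{n}0.npz",p=p,d=d); c=camera_params(n);print(n,c)
print(camera_params("wrist"),get_clock())
E
```

```text
pics
top {'mtx': array([[427.5002716 ,   0.        , 318.99348869],
       [  0.        , 427.5002716 , 198.11064242],
       [  0.        ,   0.        ,   1.        ]]), 'cam_to_world': array([[ 0.02354296,  0.97898537, -0.20256694,  0.31577237],
       [-0.99971104,  0.02207042, -0.00952545, -0.01681502],
       [-0.00485454,  0.20273266,  0.97922209,  1.05150629],
       [ 0.        ,  0.        ,  0.        ,  1.        ]])}
side {'mtx': array([[503.57808333,   0.        , 321.51319382],
       [  0.        , 503.57808333, 205.71520155],
       [  0.        ,   0.        ,   1.        ]]), 'cam_to_world': array([[ 0.96067502,  0.15981689, -0.22707282,  0.20870581],
       [-0.27723293,  0.50590372, -0.81682515, -1.15044669],
       [-0.01566547,  0.84765558,  0.53031558,  0.82720371],
       [ 0.        ,  0.        ,  0.        ,  1.        ]])}
{'mtx': array([[309.70691629,   0.        , 326.2312525 ],
       [  0.        , 309.70691629, 203.890157  ],
       [  0.        ,   0.        ,   1.        ]]), 'mount': array([[ 4.14781955e-04,  9.52929800e-01,  3.03190739e-01,
         7.75992054e-02],
       [ 9.99999876e-01, -3.11191055e-04, -3.89981150e-04,
         2.57546443e-04],
       [-2.77274413e-04,  3.03190863e-01, -9.52929810e-01,
        -1.42008311e-01],
       [ 0.00000000e+00,  0.00000000e+00,  0.00000000e+00,
         1.00000000e+00]])} 0.1
```

View pics/top0.png

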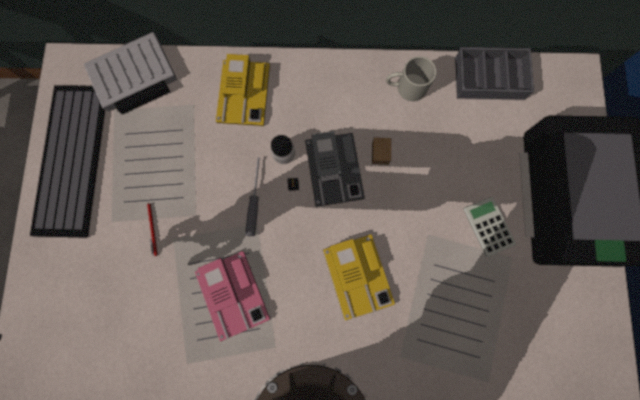

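View pics/side0.png

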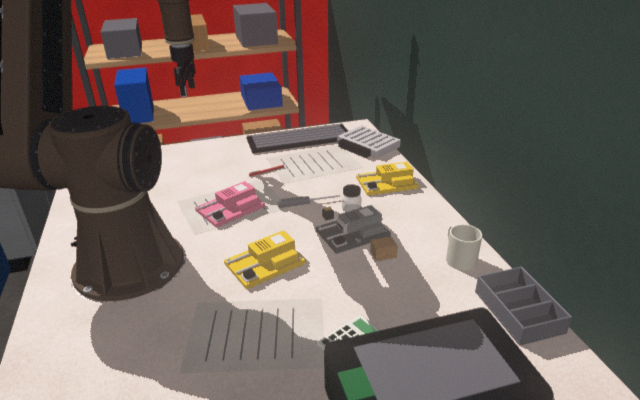

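The charcoal dock is at about (335,167) in the top view. Its mouth faces the robot and the key is at about (354,190). Next I measure it more closely from the top camera.

```bash
cat > h.py <<'E'
import numpy as np,cv2
def pts(c,d,uv):
    K,T=c["mtx"],c["cam_to_world"]; uv=np.atleast_2d(uv).astype(int)
    z=d[uv[:,1],uv[:,0]]
    P=np.c_[(uv[:,0]-K[0,2])/K[0,0]*z,-(uv[:,1]-K[1,2])/K[1,1]*z,-z]
    return P@T[:3,:3].T+T[:3,3]
E
python3 - <<'E'
from rig import *
from h import *
f=np.load("top0.npz");p,d=f["p"],f["d"];c=camera_params("top")
cv2.imwrite("pics/top_crop.png",cv2.resize(p[115:225,255:410,::-1],None,fx=5,fy=5,interpolation=cv2.INTER_CUBIC)*1)
vv,uu=np.mgrid[120:220,295:375];P=pts(c,d,np.c_[uu.ravel(),vv.ravel()])
print(np.histogram(P[:,2],bins=np.arange(-.01,.06,.004)))
for a,b in((.040,.056),(.009,.02),(.03,.039),(.009,.06)):
    m=((P[:,2]>a)&(P[:,2]<b)).reshape(vv.shape).astype(np.uint8)
    n,l,s,_=cv2.connectedComponentsWithStats(m)
    i=1+s[1:,4].argmax();q=P[(l==i).ravel()][:,:2]
    print(a,b,s[i],cv2.minAreaRect((q*1000).astype(np.float32)),np.median(q,0))
E
```

```text
(array([   1,  223, 2620, 1481,   63,  242, 1228,  414,   90,   61,  106,
        208,  186,   74,  634,  329,    6]), array([-0.01 , -0.006, -0.002,  0.002,  0.006,  0.01 ,  0.014,  0.018,
        0.022,  0.026,  0.03 ,  0.034,  0.038,  0.042,  0.046,  0.05 ,
        0.054,  0.058]))
0.04 0.056 [  16   11   30   48 1034] ((633.8621215820312, -19.768577575683594), (115.17753601074219, 57.69794464111328), 10.551994323730469) [ 0.63360803 -0.01977259]
0.009 0.02 [   9   13   61   74 1796] ((606.2744140625, -41.63975524902344), (175.10275268554688, 125.24290466308594), 10.47128677368164) [ 0.57473406 -0.0518525 ]
0.03 0.039 [ 46  16  14  29 195] ((650.439453125, -75.46633911132812), (70.47090148925781, 23.894567489624023), 10.508787155151367) [ 0.64845489 -0.07584276]
0.009 0.06 [   9   11   61   76 3457] ((606.8413696289062, -41.53496551513672), (176.2559356689453, 125.24290466308594), 10.471285820007324) [ 0.60193208 -0.03895979]
```

View pics/top_crop.png

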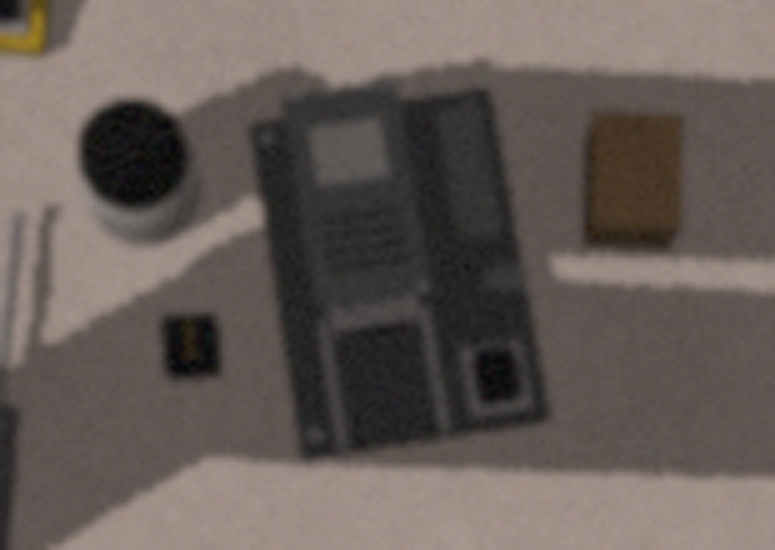

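The plate, garage and latch box fits agree: yaw is 10.47° and the origin is at about (0.581, -0.0295). Now I go above the key and apron with the fingers 55 mm apart and take a close look.

```bash
cat >> h.py <<'E'
a=np.deg2rad(10.47);X=np.array([np.cos(a),np.sin(a),0]);Y=np.array([-np.sin(a),np.cos(a),0]);Z=np.array([0,0,1.])
O=np.array([.6059,-.0416,0])-(.0225*X-.0165*Y)
def W(x,y,z): return O+(x*X+y*Y)/1000+np.array([0,0,z/1000])
Rs=[np.c_[X,-Y,-Z],np.c_[-X,Y,-Z]]
E
python3 - <<'E'
from rig import *
from h import *
print(get_ee_rot().round(2))
t=W(-47,-27.5,110); q=[ik(t,R) for R in Rs]; print(O,q)
R=Rs[0]; 
if q[0] is None or (q[1] is not None and abs(q[1][5]-get_qpos()[5])<abs(q[0][5]-get_qpos()[5])): R=Rs[1]
movep(t,R); command_gripper(.041)
print(get_clock(),get_opening(),get_tool_pos(),t,get_ft_force())
Rt,tp=get_ee_rot(),get_tool_pos()
p,d=grab_frame("wrist"); np.savez("w1.npz",p=p,d=d,R=Rt,t=tp); cv2.imwrite("pics/w1.png",p[:,:,::-1])
p,d=grab_frame("side");cv2.imwrite("pics/s1.png",cv2.resize(p[120:280,260:460,::-1],None,fx=4,fy=3.75))
E
```

```text
[[-0.94  0.35 -0.  ]
 [ 0.35  0.94 -0.  ]
 [ 0.   -0.   -1.  ]]
[ 0.58077623 -0.02946344  0.        ] [array([-1.75758988e-01,  4.92067046e-01,  1.95253631e+00, -4.44089210e-16,
        6.96989300e-01,  1.21230137e+00]), array([-1.75758988e-01,  4.92067046e-01,  1.95253631e+00, -4.44089210e-16,
        6.96989300e-01, -1.92929129e+00])]
3.275 0.04061916227450454 [ 0.53954951 -0.06500996  0.10999653] [ 0.53955609 -0.06504644  0.11      ] [ 0.29079956  0.37485    -0.22834895]
```

View pics/w1.png

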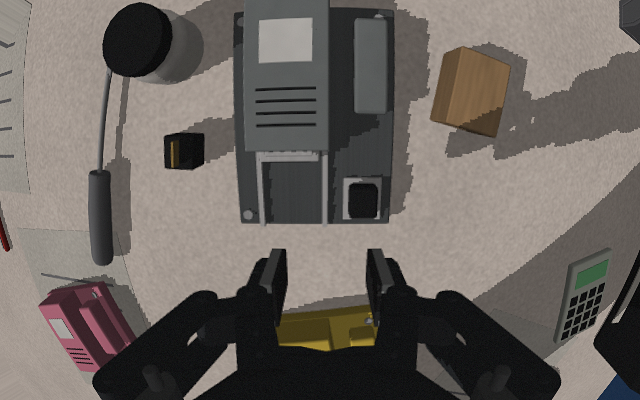

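The wrist view shows the dock square to the fingers: key at (363,201), plate front corners at about (241,223) and (389,222), module just peeping at (290,155). I cast these pixels onto their planes to check the pose.

```bash
python3 - <<'E'
from rig import *
from h import *
f=np.load("w1.npz");c=camera_params("wrist");K,M=c["mtx"],c["mount"]
def cast(u,v,z):
    x,y=(u-K[0,2])/K[0,0],(v-K[1,2])/K[1,1];r=np.hypot(x,y)
    ray=np.array([np.sin(r)*x/r,-np.sin(r)*y/r,-np.cos(r)])
    r=f["R"]@M[:3,:3]@ray;o=f["t"]+f["R"]@M[:3,3]
    w=o+r*(z-o[2])/r[2]-O; return np.array([w@X,w@Y])*1000
print("key",cast(363,201,.031),"corners",cast(241,223,.015),cast(389,222,.015),"rails",cast(261,222,.02),cast(325,222,.02),"mod front",cast(291,161,.035))
print("finger tips at tcp", cast(278,252,.11),cast(376,252,.11))
E
```

```text
key [-37.31446814 -54.75749872] corners [-61.54032813  44.49557317] [-60.39972483 -79.32184161] rails [-58.54495814  25.86536699] [-58.29149602 -26.2182144 ] mod front [-6.35058485 -2.1156061 ]
finger tips at tcp [-40.60403165  -2.36149389] [-40.60127663 -52.7881067 ]
```

```bash
python3 - <<'E'
from rig import *
from h import *
f=np.load("w1.npz");c=camera_params("wrist");K,M=c["mtx"],c["mount"]
def pt(u,v):
    x,y=(u-K[0,2])/K[0,0],(v-K[1,2])/K[1,1];r=np.hypot(x,y)
    ray=np.array([np.sin(r)*x/r,-np.sin(r)*y/r,-np.cos(r)]);ray/=-ray[2]
    w=f["t"]+f["R"]@(M[:3,:3]@(ray*f["d"][v,u])+M[:3,3])-O; return (np.array([w@X,w@Y,w[2]])*1000).round(1)
for v in range(172,226,3): print(v,pt(363,v),f["p"][v,363].tolist())
for u in range(338,392,4): print(u,pt(u,201))
for v in range(146,172,3): print(v,pt(291,v))
E
```

```text
172 [-18.7 -56.1  13.9] [59, 62, 60]
175 [-20.9 -56.1  14.7] [58, 61, 62]
178 [-23.1 -56.   15.8] [84, 82, 80]
181 [-24.9 -55.8  18.4] [87, 86, 85]
184 [-26.8 -55.6  20.4] [11, 12, 11]
187 [-26.9 -54.6  29.2] [21, 22, 22]
190 [-29.2 -54.7  29.3] [23, 21, 23]
193 [-31.5 -54.7  29.5] [24, 26, 23]
196 [-33.6 -54.7  30.2] [26, 25, 25]
199 [-36.  -54.8  30.1] [11, 14, 16]
202 [-38.2 -54.8  30.8] [25, 24, 24]
205 [-40.9 -55.   29.8] [25, 26, 26]
208 [-43.2 -55.1  29.9] [25, 24, 21]
211 [-45.8 -55.2  29.4] [21, 18, 19]
214 [-47.6 -55.1  31.3] [21, 22, 23]
217 [-50.9 -55.5  28.7] [26, 25, 28]
220 [-58.7 -57.5  14.4] [61, 63, 63]
223 [-61.3 -57.6  14.5] [79, 77, 76]
338 [-42.5 -36.7  14.1]
342 [-42.4 -39.9  14.3]
346 [-41.6 -42.9  17. ]
350 [-37.7 -45.1  29.7]
354 [-37.5 -48.   30.3]
358 [-37.7 -51.1  29.9]
362 [-37.8 -54.2  29.3]
366 [-37.2 -57.   31.4]
370 [-37.5 -60.2  30.4]
374 [-37.2 -63.1  31.2]
378 [-41.4 -68.6  17.4]
382 [-42.9 -72.8  12.6]
386 [-42.3 -75.7  14.5]
390 [-46.7 -82.2   0.1]
146 [ 5.9 -3.8 47.4]
149 [ 3.7 -3.5 45.8]
152 [ 0.5 -2.6 37.5]
155 [-1.7 -2.5 37.5]
158 [-4.1 -2.3 35.8]
161 [-7.  -1.7 31.2]
164 [-12.2   0.3  14.6]
167 [-14.9   0.5  13. ]
170 [-16.7   0.3  15.8]
```

The bezel around the key is below its pressed height, and the two cameras differ by about 3 mm along x, so I use the mean. Now I press.

```bash
python3 - <<'E'
from rig import *
from h import *
R=Rs[1]; y=-28
servo_line(W(-45,y,55),vel=.12)
dwell(.2); f0=get_ft_force()
h=servo_line(W(-45,y,34),vel=.05,contact_N=1.5)
print(h,get_tool_pos()[2],(get_ft_force()-f0).round(2),get_clock())
h=servo_line(W(-45,y,12),vel=.02,contact_N=9)
z=get_tool_pos()[2];print(h,z,(get_ft_force()-f0).round(2),get_clock())
for i in range(3):
    dwell(.6);print(get_tool_pos().round(4),(get_ft_force()-f0).round(2),get_clock())
for n in("wrist","side"):
    p,d=grab_frame(n);np.savez(f"{n}2.npz",p=p,d=d)
    p=p[:,:,::-1]
    cv2.imwrite(f"pics/{n}2.png",p if n=="wrist" else cv2.resize(p[160:280,280:430],None,fx=5,fy=5,interpolation=cv2.INTER_CUBIC))
E
```

```text
True 0.03308189795313633 [-1.07 -0.13 -0.63] 4.625
True 0.02116154832975254 [-2.96  1.25 13.71] 5.325
[ 0.5416 -0.0652  0.0212] [-2.28  0.32 11.45] 5.925
[ 0.5415 -0.0652  0.0212] [-2.4   0.64 11.65] 6.525
[ 0.5414 -0.0652  0.0212] [-3.66  0.63 11.48] 7.125
```

View pics/wrist2.png

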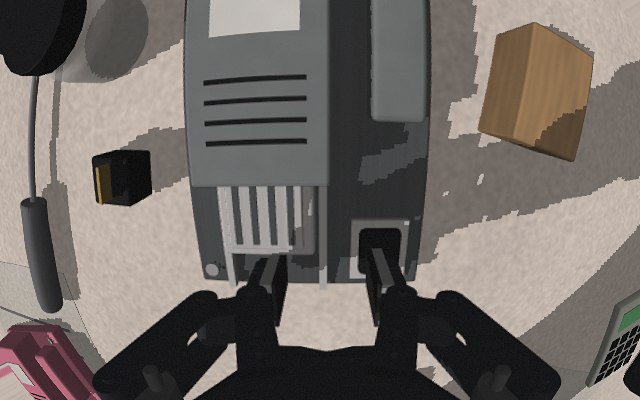

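View pics/side2.png

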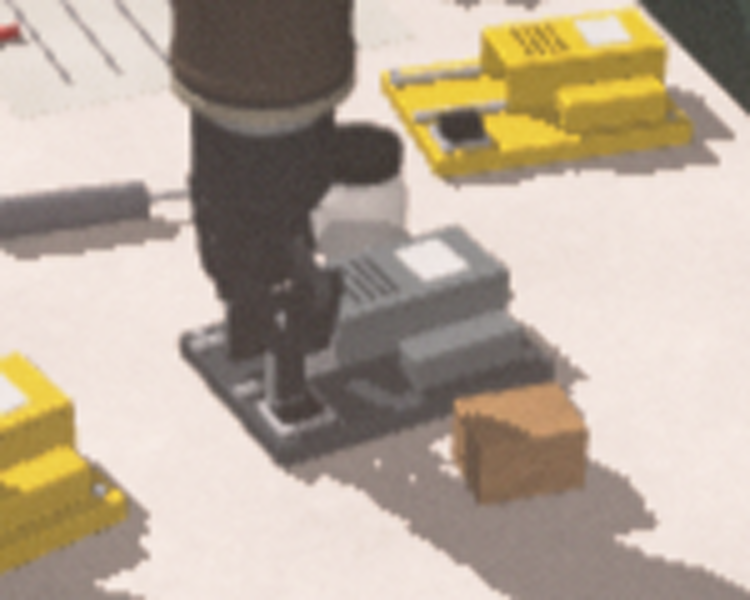

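The key is down at its stop: 11.5 N against 5.5 N for full travel. The module is out, resting against the left finger at about (262,252), with a -x push of about 3 N. I take one stillness check and then hand in.

```bash
python3 - <<'E'
from rig import *
from h import *
dwell(.8); p,d=grab_frame("wrist")
o=np.load("wrist2.npz")["p"]
print(get_tool_pos(),get_ft_force(),get_opening(),get_clock())
print("apron/module diff",np.abs(p[185:260,215:320].astype(int)-o[185:260,215:320]).mean(),"bg",np.abs(p[20:180,200:320].astype(int)-o[20:180,200:320]).mean())
hand_in()
E
```

```text
[ 0.54148689 -0.06520008  0.02122024] [-2.55482126 -0.46542622 10.85471592] 0.040971008753887865 8.075
apron/module diff 1.004063492063492 bg 1.0630034722222221
the job is handed in; nothing more can be done
```

I ejected the module and handed the job in at 8.1 s. The right fingertip is holding the key down, and the left finger is stopping the module on the apron.

- **Key:** the arm presses on it with about 11 N, against 5.5 N for full travel. The tool is about 8 mm below where the key should first be touched, so the key is at its stop.
- **Module:** its front rests against the left finger about 30 mm before the open edge, pushing with about 2.5–3.7 N. It was not gripped or lifted.
- **Stillness:** two wrist pictures about 0.9 s apart showed no movement of the module beyond image noise.
- **Surroundings:** the relay, screwdriver, fuse box, jar and look-alike docks looked undisturbed in the last wrist and side pictures, though I did not measure them.

**Checks that failed or disagreed:**
- The top and wrist cameras differed by about 3–4 mm along the dock's x, so I used a position between them.
- The first contact stop, at a tool height of 33 mm, was a false trigger just above the key. I went straight on to the real press.

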